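# Slide a test cassette out of its stand and lay it on the waiting cup

### The job

Slide the test cassette that lies in the groove of the blue-walled stand along to the groove's open end until 3 to 4 cm of it juts out over the edge, keeping it flat. Then take it by the long sides of the jutting part and set it down flat, face up, in the middle of the lid of the closed specimen cup that has no cassette yet, in any direction, without dropping it. Leave that cup standing where it is, and leave the cassette on the other cup alone.

Things in the scene. Friction and masses are not known exactly. Their poses are not given: they have to be found in the camera images.
- cassette: Flat white test cassette with a blue end, 100 x 32 x 5 mm, 20 g. Origin: centre of its underside; y along its 100 mm length, x along its width, z up out of its printed face. Starts face up in the stand's groove, length along it, wholly inside; 50 to 80 mm of groove behind it are free, so closed fingertips can go down there and push its rear end. Jutting out 50 mm or more it would tip off.
- stand: Fixed grey block with blue walls, 190 (x) x 96 (y) x 47 mm high. Origin: centre of its underside, z up. Groove along x at y = 0, 42 mm wide; flat floor at z = 40 mm, solid walls beside it to 47 mm, 2 mm above the cassette, so fingers do not fit beside it there. Open at x = -95 mm (towards the robot), where the block drops sheer to the table; a stop closes it at x = +87 mm.
- bare_cup: The closed specimen cup without a cassette: clear cup with a flat round yellow lid, 68 mm across, 62 mm high to the flat lid top, 80 g, loose on the table. Origin: centre of its underside; z up. Grip the cassette with the tips only a few mm below its underside: fingers that reach deeper meet the lid before it does.
- done_cassette: Another such cassette, already lying across the lid of another closed cup (same kind, 62 mm high) in the row; leave it alone. Origin: centre of its underside, y along its length. A loose yellow lid also lies flat on the table in that row (17 mm high); it is no cup. More cups with cassettes stand further left.
Not all that is in view belongs to the job. Leave any brown or purple look-alike of the cassette alone. Several things have the shape of the stand; the one meant has the colours described above.

How it is judged:
By the outcome, as a careful person would: the job done as asked, in the order asked, and still so for the second after the job is handed in, with the robot touching nothing.
It also fails if it takes over 58 s, if anything falls off the work surface, if the arm or the gripper's body presses on something with over 40 N, if the wrist force passes 120 N, or if a joint passes its speed limit or range.

### The arm

A 6-joint arm with a two-finger parallel gripper is mounted at the origin on the work surface; the furniture and walls round the work are solid. World frame = base frame: x ahead of the robot, y to its left, z up, the work surface at z = 0. Lengths are in m, angles in rad, forces in N, time in s.
With the tool pointing down it reaches from about 0.375 to 0.925 m from the base axis. Payload 5.7 kg.
Tool frame: the origin (TCP) lies midway between the tips of the shut fingers; the grasp point (between the pads) lies 19 mm behind it; z points along the fingers, x is the direction in which the jaws open and shut, and the axes are right-handed (so a half turn about z gives the same grasp; the last joint's range is limited). The gripper opens to 88 mm and grips with 3 to 60 N. Pads are 20 mm wide; open, the fingers measure 115 mm over their backs; the gripper's body (75 mm by 178 mm) begins 61 mm behind the grasp point.
Start: joints at [1.092, 0.359, 1.51, -0, 1.272, -0.115], TCP at [0.213, 0.561, 0.223] pointing down, gripper open.
Joint ranges: [-2.97, 2.97], [-1.01, 2.36], [0.21, 2.38], [-0.96, 4.11], [0.2, 2.71], [-2.98, 2.98]. Speed limits (rad/s): [2.39, 2.39, 3.14, 3.14, 3.14, 3.14].

### API

Orientations are given as a unit quaternion [x, y, z, w].
In Python, from bench import move_ptp, servo_line, goto_joints, move_gripper, sleep, inverse_kinematics, capture, PlanningError, close_job, spot_in, silhouettes, current_clock, current_joint_pos, current_qvel, current_joint_torque, current_position, current_orientation, current_force, current_torque, current_finger_gap gives the robot as it stands. Calls block until the motion is done:
- move_ptp(position, orientation): joint-space move of the TCP to a pose.
- servo_line(position, orientation=None, rate=0.15, contact_N=None): straight line of the TCP; orientation=None keeps the orientation; rate is the mean speed in m/s. With contact_N (N) it stops when the force on the tool has changed by that much, and returns True; else False.
- goto_joints(angles): joint-space move.
- move_gripper(opening): finger opening in m; the grip force is fixed at half the most; returns when the fingers have stopped.
- sleep(seconds).
- inverse_kinematics(position, orientation): joint angles nearest the present ones, or None.
- capture(name): name is "scene" or "top" or "wrist"; returns a dict with "image" (480x640x3 uint8, blue, green, red), "range_z" (480x640 float32, m along the optical axis (not along the pixel's ray), 0 where there is no reading), "intrinsics" (3x3 intrinsics, pixels), "R" (3x3) and "t" (3): a world point X has camera coordinates R X + t. Camera axes: x right, y down, z forward; pixel columns grow to the right and rows downward; lengths in m; the calibration is good to about 2 mm. The wrist camera is an equidistant fisheye: a pixel r from the principal point sees the ray r / f radians off the axis. A picture is of the moment at which its call begins.
A pose or a line that the arm cannot do raises PlanningError and nothing moves.
- close_job(): hands the job in, once; it reports no verdict.
Trained networks look in the newest picture that a camera, given by its name, has taken for a name from the list of things; names that differ only in an ending like _2 or _b are one class to them, and where a whole thing is asked for, a point or a joint stands for the part that bears it (a point fixed in the world has none). Each returns a list of dicts, best first, with "conf" (0 to 1); they miss things now and then, are a little off and sometimes report something else, mostly with a low value. They report only what shows in the picture. A call takes as long as a camera call. They do not tell look-alikes from the thing itself.
- spot_in(camera, query): "xy" ([column, row] in pixels, amid what is visible of it).
- silhouettes(camera, query): "region" (480x640 bool, what is visible of it) and "xy" ([column, row] in pixels, amid what is visible of it).
Readings, each from a call of its own:
- current_clock(): time.
- current_joint_pos(): joint angles.
- current_qvel(): joint speeds.
- current_joint_torque(): joint torques, N m.
- current_position(): TCP position.
- current_orientation(): TCP orientation.
- current_force(): force on the tool from outside, world axes, zero at the start.
- current_torque(): the same for the moment, N m.
- current_finger_gap(): finger opening in m.
Only numpy, scipy, OpenCV 4.12 (cv2) and the standard library are available. Lean on these libraries where they do the work, as an engineer would, in place of code of your own. Each camera call takes 0.05 s, during which the arm holds its last target.

## Working session

There is one attempt and no reset: what is moved stays moved. The work goes in short steps, each a Python script; the robot and the scene stay as the last script left them, time stands still between calls to the robot, and variables do not carry over. Pictures are saved under pics/ and viewed, and the job is handed in when it is done.

```bash
mkdir -p pics; ls; python3 - <<'E'
from bench import *
import cv2,numpy as np,pickle
for n in ["scene","top"]:
    c=capture(n); cv2.imwrite(f"pics/{n}0.png",c["image"]); pickle.dump(c,open(f"{n}0.pkl","wb"))
    for q in ["cassette","stand","bare_cup"]:
        print(n,q,[(np.round(d["xy"]).tolist(),round(d["conf"],2)) for d in spot_in(n,q)])
    print(c["intrinsics"].tolist(),c["R"].round(3).tolist(),c["t"].round(3).tolist())
print(current_clock())
E
```

```text
pics
scene cassette [([464.0, 306.0], 0.87), ([368.0, 353.0], 0.67)]
scene stand [([190.0, 251.0], 0.86), ([476.0, 307.0], 0.65), ([463.0, 306.0], 0.59)]
scene bare_cup [([310.0, 221.0], 0.7)]
[[559.8214617393648, 0.0, 321.86684438338136], [0.0, 559.8214617393648, 240.76944351540618], [0.0, 0.0, 1.0]] [[0.802, -0.597, 0.005], [-0.337, -0.459, -0.822], [0.493, 0.658, -0.569]] [-0.296, 0.258, 0.756]
top cassette [([434.0, 191.0], 0.94), ([347.0, 143.0], 0.79), ([411.0, 270.0], 0.73)]
top stand [([237.0, 340.0], 0.72), ([422.0, 178.0], 0.7)]
top bare_cup [([263.0, 210.0], 0.73)]
[[538.7820577790125, 0.0, 318.4073681012396], [0.0, 538.7820577790125, 238.27956623277598], [0.0, 0.0, 1.0]] [[0.009, -1.0, 0.001], [-0.995, -0.009, -0.098], [0.098, -0.0, -0.995]] [0.094, 0.451, 1.114]
0.4
```

View pics/scene0.png

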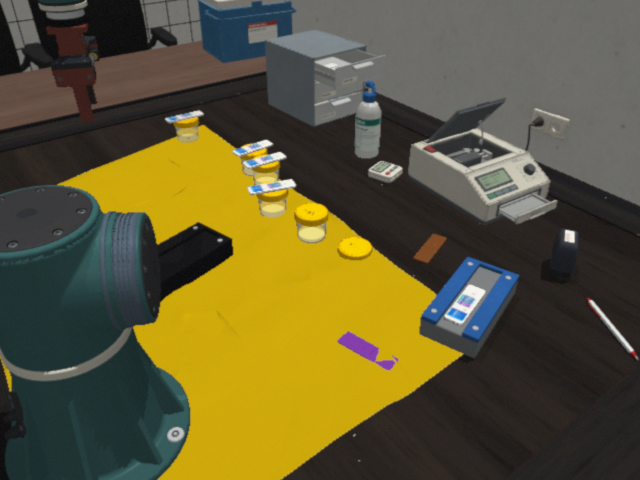

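View pics/top0.png

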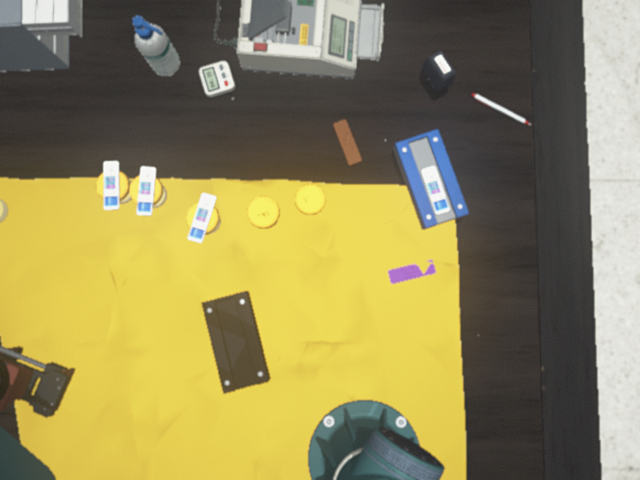

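The blue-walled, grey-floored stand is at top (432,179), with the cassette in it at (434,191). The other stand-shaped thing at (237,340) is black, so it is ruled out. The purple (411,271) and brown (347,142) pieces are look-alikes. Bare lids are at top (263,212), which shows a clear cup body at scene (311,222), and at (310,199), which is flat on the table and so the loose lid. Next I measure and take crops.

```bash
cat > h.py <<'E'
import cv2,numpy as np,pickle
from bench import *
def world(c):
    K=c["intrinsics"];z=c["range_z"].astype(float);v,u=np.indices(z.shape)
    P=np.stack([(u-K[0,2])/K[0,0]*z,(v-K[1,2])/K[1,1]*z,z],-1)
    return (P-c["t"])@c["R"]
def plane(c,u,v,h):
    K=c["intrinsics"];r=np.array([(u-K[0,2])/K[0,0],(v-K[1,2])/K[1,1],1.])@c["R"]
    o=-c["R"].T@c["t"];return o+r*(h-o[2])/r[2]
def rect(P):
    (cx,cy),(w,h),a=cv2.minAreaRect(P.astype(np.float32)); b=cv2.boxPoints(((cx,cy),(w,h),a))
    e=max([b[1]-b[0],b[2]-b[1]],key=np.linalg.norm); y=np.arctan2(e[1],e[0])
    y=(y+np.pi/2)%np.pi-np.pi/2
    return np.array([cx,cy]),sorted([w,h]),y
E
python3 - <<'E'
from h import *
for n in ["top","scene"]:
    c=pickle.load(open(n+"0.pkl","rb"));W=world(c);im=c["image"].astype(int)
    B,G,R=im[...,0],im[...,1],im[...,2]
    z=W[...,2]
    v,u=np.indices(z.shape)
    # blue walls
    m=((B>120)&(B-R>70)&(R<90)&(z>.035)&(z<.06)&(W[...,0]>.3)&(W[...,0]<.9)&(W[...,1]<0.1)&(W[...,1]>-.4))
    if n=="top": m&=(u>380)&(u<480)&(v>110)&(v<240)
    else: m&=(u>410)&(u<530)&(v>250)&(v<360)
    P=W[m]; print(n,"stand",m.sum(),rect(P[:,:2]),np.median(P[:,2]))
    # plane-projected version for precision
    PP=np.array([plane(c,uu,vv,.047) for vv,uu in np.argwhere(m)]);print("  proj",rect(PP[:,:2]))
    g=(m*255).astype(np.uint8)
    box=(380,110,480,240) if n=="top" else (410,250,530,360)
    w=((np.minimum(np.minimum(B,G),R)>185)&(u>box[0])&(u<box[2])&(v>box[1])&(v<box[3])).astype(np.uint8)
    k,l,s,ce=cv2.connectedComponentsWithStats(w);i=1+np.argmax(s[1:,4]);print("  white",s[i],ce[i])
    PP=np.array([plane(c,uu,vv,.045) for vv,uu in np.argwhere(l==i)]);print("  white rect",rect(PP[:,:2]))
    # lids
    for nm,(lu,lv),h in [("cup",(263,212) if n=="top" else (311,212),.062),("lid",(310,199) if n=="top" else (355,247),.017)]:
        sel=(np.hypot(u-lu,v-lv)<30)&(abs(z-h)<.006)&(R-B>80)
        PP=np.array([plane(c,uu,vv,h) for vv,uu in np.argwhere(sel)])
        if len(PP): print("  ",nm,sel.sum(),np.median(z[sel]),PP[:,:2].mean(0),cv2.minEnclosingCircle(PP[:,:2].astype(np.float32)))
t=cv2.imread("pics/top0.png");s=cv2.imread("pics/scene0.png")
a=cv2.resize(t[120:240,380:490],None,fx=4,fy=4);b=cv2.resize(t[150:270,170:340],None,fx=2,fy=2);d=cv2.resize(s[180:270,240:380],None,fx=2,fy=2)
o=np.zeros((480,790,3),np.uint8);o[:,:440]=a;o[:240,440:780]=b;o[245:425,440:720]=d
cv2.imwrite("pics/crop0.png",o)
E
```

```text
top stand 861 (array([ 0.57772046, -0.13678861]), [0.09701618552207947, 0.18951305747032166], np.float32(0.32857668)) 0.04647979212628757
  proj (array([ 0.57690489, -0.13697085]), [0.09557788819074631, 0.18825559318065643], np.float32(0.33615434))
  white [421 165  30  50 612] [434.33986928 187.06372549]
  white rect (array([ 0.55274415, -0.14461209]), [0.03518353030085564, 0.10527843236923218], np.float32(0.3192395))
   cup 798 0.06077163165113129 [0.50023273 0.21208202] ((0.5000084042549133, 0.2117658108472824), 0.03340732306241989)
   lid 745 0.015582735639357964 [0.53498468 0.11672359] ((0.5208519697189331, 0.12690943479537964), 0.055442724376916885)
scene stand 2386 (array([ 0.57686955, -0.135407  ]), [0.09547340869903564, 0.19130109250545502], np.float32(0.33354402)) 0.047421546711605866
  proj (array([ 0.57715189, -0.1357047 ]), [0.0951373502612114, 0.18926911056041718], np.float32(0.33179986))
  white [445 285  40  38 453] [467.56512141 301.09713024]
  white rect (array([ 0.55192429, -0.14290445]), [0.030965175479650497, 0.10066484659910202], np.float32(0.315853))
   cup 516 0.06181129212497737 [0.49744379 0.20973718] ((0.49696725606918335, 0.20995226502418518), 0.03675961121916771)
   lid 583 0.016569952783887357 [0.53128079 0.11447264] ((0.5122833847999573, 0.1382972002029419), 0.08272688835859299)
```

View pics/crop0.png

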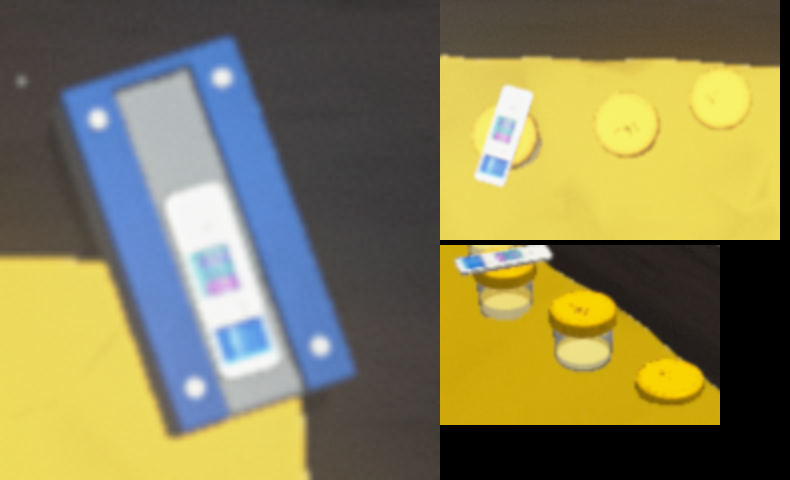

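Confirmed in the crop: the blue stand holds the white cassette, and the cup at top (263,212) shows a clear body under its lid. I'll go behind the cassette and push.

```bash
cat >> h.py <<'E'
from scipy.spatial.transform import Rotation as Rn
C=np.array([.577,-.1362]);YAW=.333
def ax(y): return np.array([np.cos(y),np.sin(y)])
def S(s,n=0): return C+s*ax(YAW)+n*np.array([-np.sin(YAW),np.cos(YAW)])
def quat(y,flip):
    x=np.array([-np.sin(y),np.cos(y),0])*(-1 if flip else 1);z=np.array([0,0,-1.])
    return Rn.from_matrix(np.stack([x,np.cross(z,x),z],1)).as_quat()
E
python3 - <<'E'
from h import *
print(Rn.from_quat(current_orientation()).as_matrix().round(2).tolist())
for f in (0,1):
    for p,y in [(S(.0555),YAW),(S(-.123),YAW),(np.array([.456,.2]),.2),(np.array([.456,.2]),.4)]:
        print(f,np.round(inverse_kinematics([*p,.06],quat(y,f)),2))
E
```

```text
[[0.36, 0.93, -0.0], [0.93, -0.36, -0.0], [-0.0, -0.0, -1.0]]
0 [-0.29  0.59  1.57 -0.    0.98 -2.2 ]
0 [-0.51  0.43  1.91 -0.    0.81 -2.41]
0 [ 0.27  0.43  1.9  -0.    0.81 -1.5 ]
0 [ 0.27  0.43  1.9  -0.    0.81 -1.7 ]
1 [-0.29  0.59  1.57 -0.    0.98  0.94]
1 [-0.51  0.43  1.91 -0.    0.81  0.73]
1 [ 0.27  0.43  1.9  -0.    0.81  1.65]
1 [ 0.27  0.43  1.9  -0.    0.81  1.45]
```

```bash
python3 - <<'E'
from h import *
q=quat(YAW,1)
move_gripper(0.0)
move_ptp([*S(.0555),.20],q); servo_line([*S(.0555),.06],rate=.15)
print(servo_line([*S(.0555),.0385],rate=.02,contact_N=4),current_position(),current_force(),current_finger_gap(),current_clock())
for n in ["scene"]:
    c=capture(n);cv2.imwrite("pics/s1.png",cv2.resize(c["image"][200:400,380:580],None,fx=3,fy=3))
E
```

```text
True [ 0.62922218 -0.11800134  0.04041005] [-0.48588249  0.5398268   5.20348054] 0.0003944435604502221 6.5333
```

View pics/s1.png

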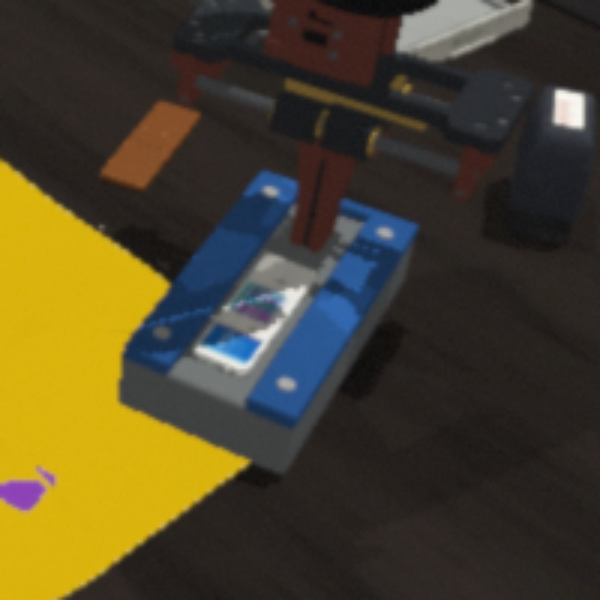

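Fingertips are on the groove floor behind the cassette, with the floor felt at z = 0.0404. Next I lift 1.3 mm and push.

```bash
cat >> h.py <<'E'
def white(c,box,h,thr=150):
    im=c["image"].astype(int);B,G,R=im[...,0],im[...,1],im[...,2]
E
python3 - <<'E'
from h import *
servo_line([*S(.0555),.0417],rate=.02)
servo_line([*S(-.006),.0417],rate=.05)
servo_line([*S(-.016),.0417],rate=.02)
print(current_force(),current_position())
servo_line([*S(-.010),.0417],rate=.05)
servo_line([*S(.0),.12],rate=.15)
servo_line([*S(.14),.16],rate=.2)
for n in ["scene","top"]:
    c=capture(n);pickle.dump(c,open(n+"2.pkl","wb"))
    cv2.imwrite(f"pics/{n}2.png",cv2.resize(c["image"][230:380,400:550] if n=="scene" else c["image"][120:240,380:490],None,fx=4,fy=4))
print(current_clock())
E
```

```text
[-0.48663497  0.72399232  0.53881244] [ 0.56179826 -0.14148369  0.04172003]
10.7917
```

View pics/scene2.png

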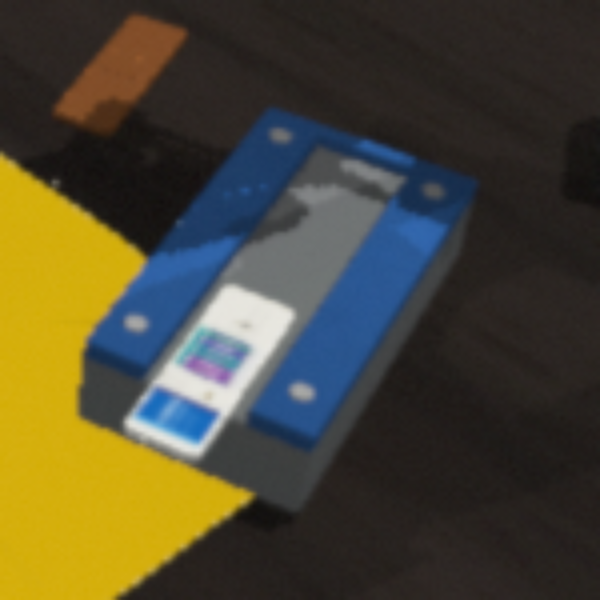

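View pics/top2.png

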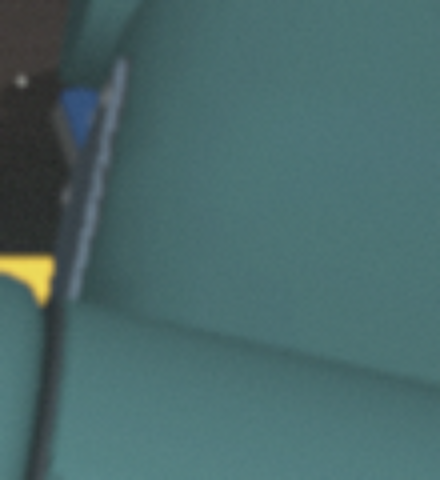

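```bash
python3 - <<'E'
from h import *
c=pickle.load(open("scene2.pkl","rb"))
def sn(p,h):
    d=plane(c,400+p[0]/4-.375,230+p[1]/4-.375,h)[:2]-C
    return np.round([d@ax(YAW)*1e3,d@np.array([-np.sin(YAW),np.cos(YAW)])*1e3],1)
for nm,p,h in [("frontL",(127,420),.045),("frontR",(193,450),.045),("rearL",(228,288),.045),("rearR",(295,310),.045),
  ("wall fl",(87,347),.047),("wall fr",(312,440),.047),("wall br",(475,183),.047),("wall bl",(270,108),.047),("grooveR",(247,415),.047)]: print(nm,sn(p,h))
# cassette z & extents by depth
W=world(c);D=W[...,:2]-C;s=D@ax(YAW);n=D@np.array([-np.sin(YAW),np.cos(YAW)])
im=c["image"].astype(int)
m=(s<-.098)&(s>-.16)&(abs(n)<.03)&(W[...,2]>.036)&(W[...,2]<.06);print(m.sum(),s[m].min(),np.percentile(s[m],2),n[m].min(),n[m].max())
w=(im.min(-1)>170)&(abs(n)<.022)&(s<.03)&(s>-.15)&(W[...,2]>.04)
PP=np.array([plane(c,u,v,.045)[:2] for v,u in np.argwhere(w)]);r=rect(PP);print(r,(r[0]-C)@ax(YAW))
print([(x["conf"],x["region"].sum()) for x in silhouettes("scene","cassette")])
E
```

```text
frontL [-123.6   15.7]
frontR [-124.1  -11.5]
rearL [-30.6  14.4]
rearR [-27.9 -13.1]
wall fl [-97.3  45.3]
wall fr [-96.  -46.6]
wall br [ 92.2 -46.6]
wall bl [93.6 47.4]
grooveR [-97.4 -21.4]
322 -0.12955198903839626 -0.12777755249875633 -0.01439796565906477 0.016801874162872266
(array([ 0.50348639, -0.16077805]), [0.030958572402596474, 0.0993526503443718], np.float32(0.3339553)) -0.07750926971659718
[(0.98, np.int64(912)), (0.94, np.int64(477)), (0.88, np.int64(1024))]
```

The scene crop shows the cassette flat, its front corners at (127,420) and (193,450), jutting about 30–31 mm. I'll push 4.5 mm more.

```bash
python3 - <<'E'
from h import *
servo_line([*S(.02),.10],rate=.2)
servo_line([*S(.0),.0417],rate=.1)
servo_line([*S(-.0205),.0417],rate=.02)
servo_line([*S(-.012),.0417],rate=.05)
servo_line([*S(.0),.12],rate=.15)
servo_line([*S(.14),.16],rate=.2)
c=capture("scene");pickle.dump(c,open("scene3.pkl","wb"))
cv2.imwrite("pics/scene3.png",cv2.resize(c["image"][230:380,400:550],None,fx=4,fy=4))
W=world(c);D=W[...,:2]-C;s=D@ax(YAW);n=D@np.array([-np.sin(YAW),np.cos(YAW)])
im=c["image"].astype(int)
w=(im.min(-1)>170)&(abs(n)<.022)&(s<.03)&(s>-.15)&(W[...,2]>.04)
PP=np.array([plane(c,u,v,.045)[:2] for v,u in np.argwhere(w)]);r=rect(PP);print(r,(r[0]-C)@ax(YAW),(r[0]-C)@ax(YAW+np.pi/2))
print(current_clock())
E
```

```text
(array([ 0.4994868 , -0.16208932]), [0.030814168974757195, 0.09939593076705933], np.float32(0.3339553)) -0.08171777521400803 0.0008703765361529793
15.5167
```

View pics/scene3.png

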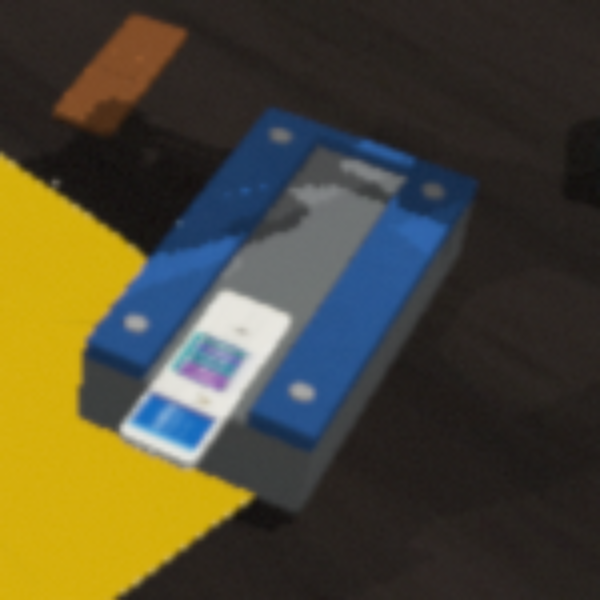

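Slid out about 35.5 mm, flat and straight. Now I grasp the jutting end.

```bash
python3 - <<'E'
from h import *
move_gripper(.06)
g=S(-.1235,.001)
servo_line([*g,.12],rate=.25)
servo_line([*g,.037],rate=.08)
move_gripper(.0)
print(current_finger_gap(),current_position(),current_force(),current_clock())
c=capture("scene")
cv2.imwrite("pics/scene4.png",cv2.resize(c["image"][200:380,380:550],None,fx=3,fy=3))
servo_line([*g,.043],rate=.03)
servo_line([*g,.12],rate=.08)
print(current_finger_gap())
for n in ["scene","top"]:
    c=capture(n);pickle.dump(c,open(n+"5.pkl","wb"))
    cv2.imwrite(f"pics/{n}5.png",cv2.resize(c["image"][200:380,360:560],None,fx=3,fy=3) if n=="scene" else c["image"])
print(current_clock())
E
```

```text
0.030431594055153575 [ 0.46003648 -0.17566701  0.03708003] [-0.16231498  0.65536779  0.23852057] 19.5167
0.030683960008817866
21.1333
```

View pics/scene4.png

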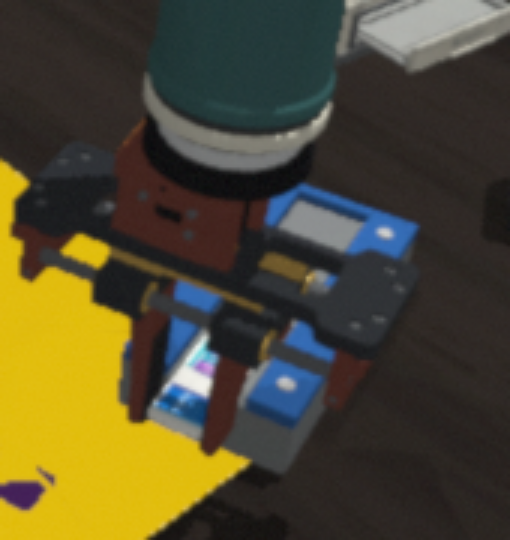

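View pics/scene5.png

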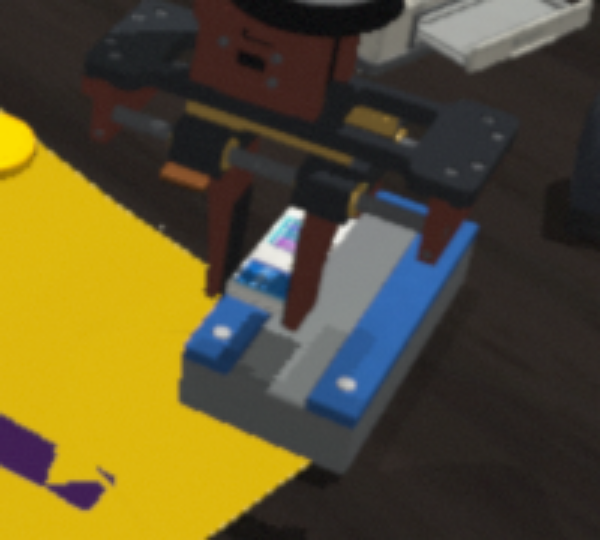

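Held, gap 30.7 mm. I check the tilt and the grip height from depth.

```bash
python3 - <<'E'
from h import *
c=pickle.load(open("scene5.pkl","rb"));W=world(c)
D=W[...,:2]-C;s=D@ax(YAW);n=D@ax(YAW+np.pi/2);z=W[...,2]
v,u=np.indices(z.shape)
m=(abs(n)<.013)&(s>-.135)&(s<-.02)&(z>.09)&(z<.16)&(u>430)&(u<480)&(v>262)&(v<302)
im=c["image"].astype(int)
b=np.linspace(-.135,-.02,12)
for a,e in zip(b,b[1:]):
    k=m&(s>=a)&(s<e)&((im.max(-1)>130))
    if k.sum(): print(round(a,3),k.sum(),np.median(z[k]).round(4),n[k].min().round(3),n[k].max().round(3))
k=m&(im.max(-1)>130)
A=np.c_[s[k],n[k],np.ones(k.sum())];x,*_=np.linalg.lstsq(A,z[k],rcond=None);print(x)
E
```

```text
-0.135 34 0.1268 -0.012 0.012
-0.125 15 0.1273 0.002 0.012
-0.114 49 0.1279 -0.002 0.013
-0.104 41 0.128 -0.002 0.013
-0.093 36 0.1277 0.001 0.013
-0.083 25 0.128 0.005 0.013
-0.072 26 0.1276 -0.013 0.013
-0.062 15 0.1274 -0.013 0.013
-0.051 4 0.1256 -0.013 -0.012
[-0.01379973 -0.05684932  0.12677458]
```

View pics/top5.png

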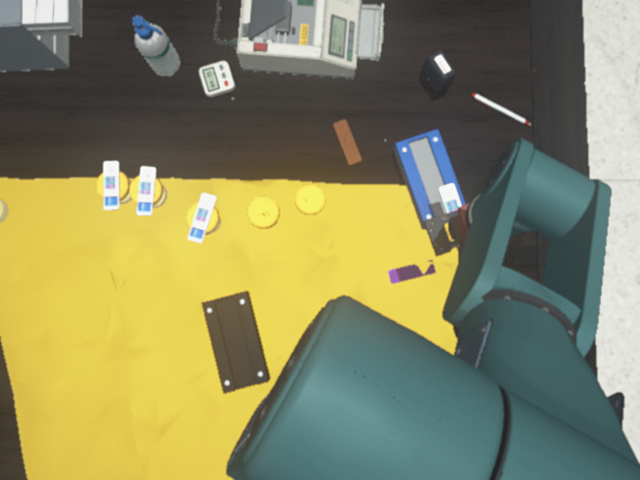

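Flat, tips about 3 mm below the underside. Carrying it to the cup.

```bash
python3 - <<'E'
from h import *
q=quat(YAW,1)
cup=np.array([.4985,.211]); g=cup-.043*ax(YAW)
p=current_position(); servo_line([p[0],p[1],.15],rate=.15)
servo_line([*g,.15],rate=.2)
servo_line([*g,.085],rate=.1)
print(current_clock(),current_finger_gap(),current_force())
c=capture("scene");pickle.dump(c,open("scene6.pkl","wb"))
cv2.imwrite("pics/scene6.png",cv2.resize(c["image"][130:280,220:400],None,fx=4,fy=4))
c=capture("top");pickle.dump(c,open("top6.pkl","wb"))
cv2.imwrite("pics/top6.png",cv2.resize(c["image"][140:290,180:340],None,fx=4,fy=4))
E
```

```text
24.2917 0.030276132596633646 [-0.16231077 -0.2184113  -0.68858996]
```

View pics/scene6.png

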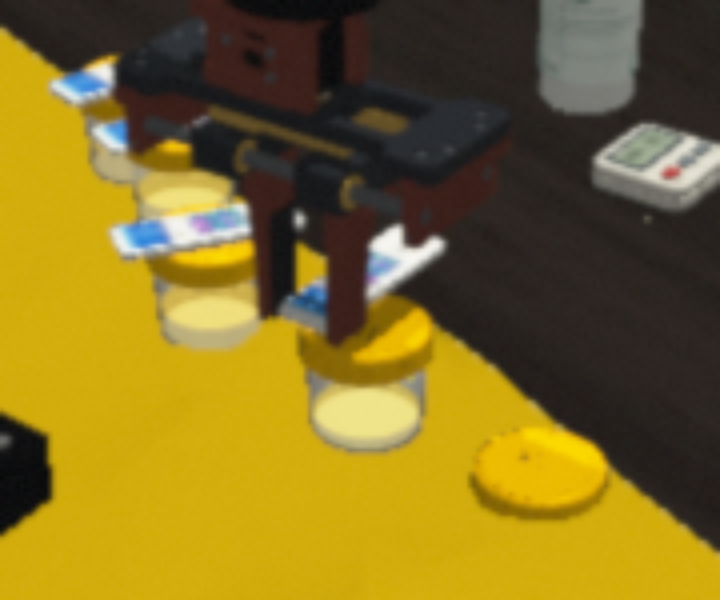

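View pics/top6.png

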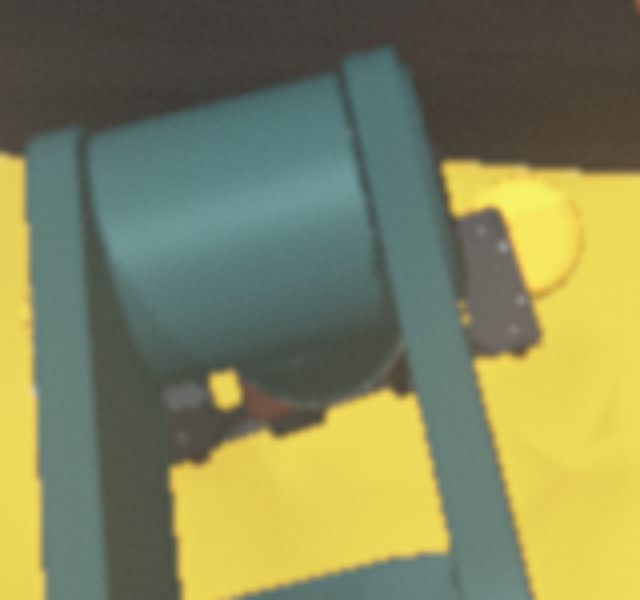

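The cassette is over the bare cup, its far end showing at scene crop (425,235). I check position with reprojection before lowering.

```bash
python3 - <<'E'
from h import *
c=pickle.load(open("scene6.pkl","rb"));W=world(c);z=W[...,2]
K=c["intrinsics"];cup=np.array([.4985,.211])
im=cv2.resize(c["image"][130:280,220:400],None,fx=4,fy=4)
def pr(X):
    p=c["R"]@X+c["t"];return (int(4*(K[0,0]*p[0]/p[2]+K[0,2]-220)+1.5),int(4*(K[1,1]*p[1]/p[2]+K[1,2]-130)+1.5))
a=ax(YAW);b=ax(YAW+np.pi/2)
P=[pr(np.r_[cup+i*.05*a+j*.016*b,.0928]) for i,j in [(-1,-1),(-1,1),(1,1),(1,-1)]]
cv2.polylines(im,[np.array(P)],True,(0,0,255),1)
L=[pr(np.r_[cup+.034*ax(t),.062]) for t in np.linspace(0,6.3,60)]
cv2.polylines(im,[np.array(L)],False,(0,255,0),1)
cv2.imwrite("pics/ov6.png",im)
E
```

```text
(no output)
```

View pics/ov6.png

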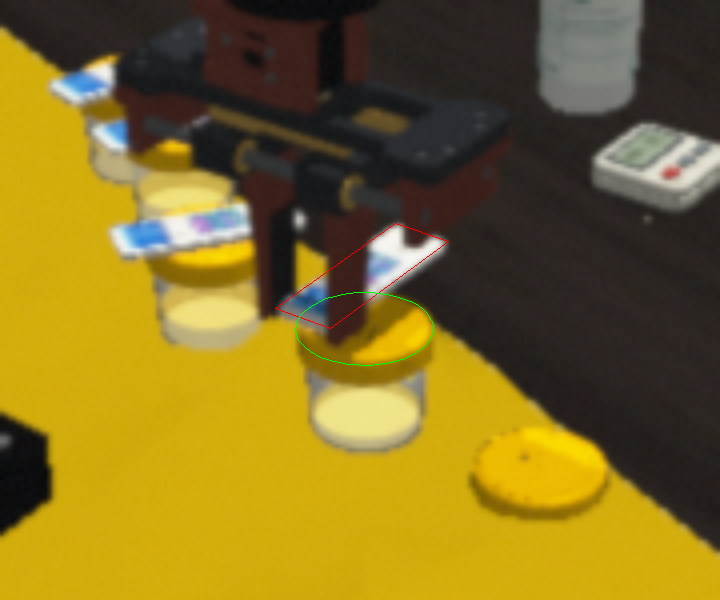

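The overlay matches both the cassette and the lid. Lowering with contact stop.

```bash
python3 - <<'E'
from h import *
p=current_position()
servo_line([p[0],p[1],.0645],rate=.06)
print(servo_line([p[0],p[1],.0585],rate=.01,contact_N=1.5),current_position(),current_force(),current_finger_gap(),current_clock())
c=capture("scene");pickle.dump(c,open("scene7.pkl","wb"))
cv2.imwrite("pics/scene7.png",cv2.resize(c["image"][130:280,220:400],None,fx=4,fy=4))
E
```

```text
True [0.45827203 0.1970771  0.05877589] [ 0.34216563 -0.39924278  2.70030173] 0.030542832024724825 25.4417
```

View pics/scene7.png

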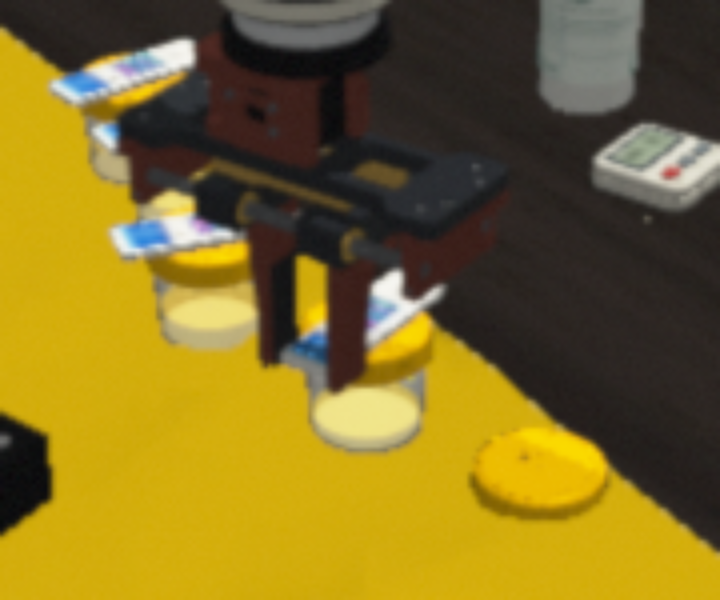

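Contact came at the expected height (0.0588), so the cassette is resting on the lid. Release, rise and check.

```bash
python3 - <<'E'
from h import *
p=current_position()
move_gripper(.05)
servo_line([p[0],p[1],.075],rate=.04)
servo_line([p[0],p[1],.16],rate=.15)
servo_line([.40,0.0,.22],rate=.2)
sleep(.3)
cup=np.array([.4985,.211])
for n in ["scene","top"]:
    c=capture(n);pickle.dump(c,open(n+"8.pkl","wb"))
    cv2.imwrite(f"pics/{n}8.png",cv2.resize(c["image"][130:280,220:400] if n=="scene" else c["image"][140:290,170:340],None,fx=4,fy=4))
    W=world(c);z=W[...,2];im=c["image"].astype(int)
    d=np.hypot(*(W[...,:2]-cup).transpose(2,0,1))
    w=(d<.06)&(z>.055)&(z<.08)&(im[...,0]>130)
    PP=np.array([plane(c,u,v,.067)[:2] for v,u in np.argwhere(w)]);print(n,rect(PP),np.median(z[w]))
    k=w; A=np.c_[W[k][:,:2]-cup,np.ones(k.sum())];print(" plane",np.linalg.lstsq(A,z[k],rcond=None)[0].round(3))
print(current_clock())
E
```

```text
scene (array([0.49679458, 0.20962027]), [0.033733613789081573, 0.10361389070749283], np.float32(0.32200897)) 0.06738746918884318
 plane [-0.008  0.032  0.067]
top (array([0.49733043, 0.20921743]), [0.03500023111701012, 0.0991702750325203], np.float32(0.3195957)) 0.06637531785045758
 plane [ 0.005 -0.006  0.066]
28.9167
```

View pics/scene8.png

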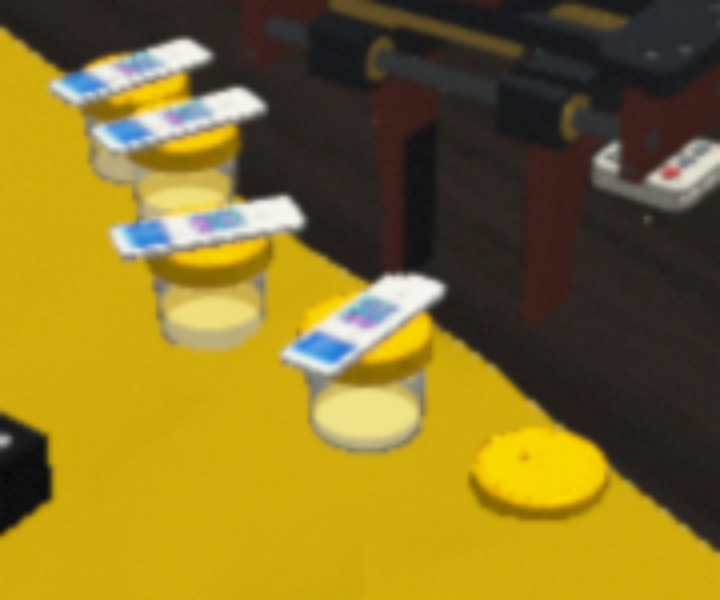

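View pics/top8.png

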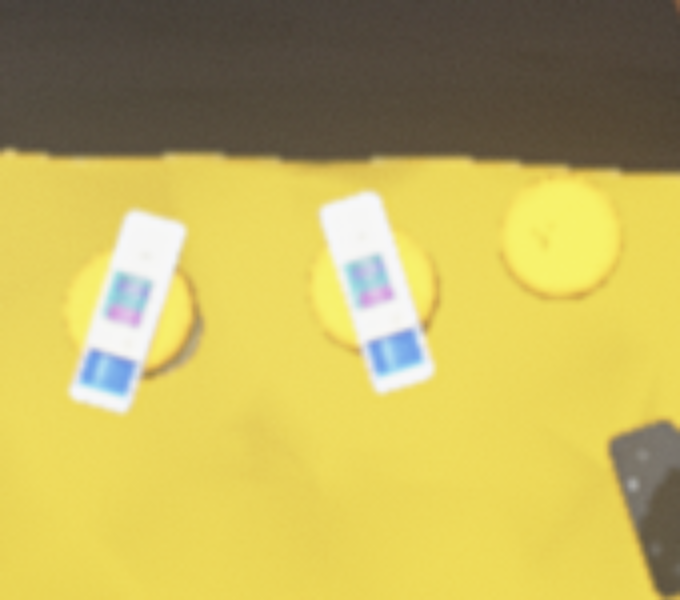

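The crops show the cassette flat and face up on the bare cup: lid centre about (374,288), cassette centre about (377,291), roughly 2 mm apart. The cup has not moved and the other cassettes are untouched.

```bash
python3 -c "
from bench import *
print(current_clock(),close_job())"
```

```text
the job is handed in; nothing more can be done
28.9167 None
```

I slid the cassette along the groove until about 35 mm jutted out, flat. I then gripped the long sides of the jutting part and set it down face up on the bare cup's lid, and handed the job in at about 29 s.

**Before grasping:** the scene camera put the jut at 35–36 mm, which agrees with how far the fingertips pushed. After the lift, the cassette was level and the fingertips were about 3 mm below its underside.

**After placing:** contact came at the expected height, with the force reading at about 2.7 N. The cassette's top face then measured 66–67 mm high and flat to within a few hundredths of a radian (camera noise).

**Centring:** the two cameras disagree a little. The scene camera puts the cassette's centre less than 1 mm from the lid's, while the top camera gives 2–4 mm.

The cup looks unmoved and standing, and the other cassettes and the loose lid look untouched. The gripper was well clear when I handed in.

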